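Change the bayonet filter cartridge of the carver's dust extractor and switch it on

ROBOT

A 6-joint arm with a two-finger parallel gripper is mounted at the origin on the work surface. World frame = base frame: x ahead of the robot, y to its left, z up, the work surface at z = 0. Lengths are in m, angles in rad, forces in N, time in s.
With the tool pointing down it reaches from about 0.35 to 0.775 m from the base axis. Payload 5.5 kg.
Tool frame: the origin (TCP) lies on the centre line of the jaws, within the pads' length; the fingertips stand 25 mm ahead of it and the grasp point (between the pads) lies 6 mm ahead of it (arm.tcp_to_tips is the distance from the TCP to the fingertips, in m); z points along the fingers, y is the line along which they close (so a half turn about z gives the same grasp; the last joint's range is limited). The gripper opens to 85 mm and grips with 20 to 120 N. Pads are 22 mm wide; open, the fingers measure 114 mm over their backs; the gripper's body (76 mm by 85 mm) begins 54 mm behind the grasp point. The pads swing forward as they close: fully open they stand 13 mm farther back than shut.
Start: joints at [-1.334, 0.313, 0.046, 1.304, 0, 1.431], TCP at [0.212, -0.535, 0.223] pointing down, gripper open.
Joint ranges: [-2.76, 2.76], [-0.86, 1.69], [-1.03, 1.26], [-2.2, 2.34], [-1.47, 1.5], [-3.14, 3.14]. Speed limits (rad/s): [2.57, 2.57, 3.14, 3.14, 3.14, 3.14].

INTERFACE

Orientations are given as a rotation vector (axis times angle).
In Python, from plant import arm, jaws, vision, current_clock, current_qpos, current_joint_vel, current_joint_efforts, current_ee_pos, current_orientation, current_force, current_moment, current_gripper_width, current_finger_force gives the robot as it stands. Calls block until the motion is done:
- arm.move_pose(position, orientation): joint-space move of the TCP to a pose.
- arm.move_straight(position, vel=0.15, rotation=None): straight line of the TCP; rotation=None keeps the orientation; vel is the mean speed in m/s.
- arm.movej(angles): joint-space move.
- jaws.let_go() and jaws.clamp(): open the fingers fully, or close them until they stop; the grip force is fixed at half the most.
- arm.sleep(seconds).
- arm.ik(position, orientation): joint angles nearest the present ones, or None.
- vision.snapshot(name): name is "side" or "top"; returns a dict with "color" (400x640x3 uint8, red, green, blue), "mtx" (3x3 intrinsics, pixels), "k1" (the pictures are not rectified: a ray, as slopes to the right and down, at radius r is drawn at 1 + k1 r^2 times it, then the intrinsics apply), "T" (4x4, takes a point from camera to world coordinates). Camera axes: x right, y up, looking along -z (the intrinsics and any distortion apply to the point x, -y, -z); pixel columns grow to the right and rows downward; lengths in m; the calibration is good to about 2 mm. A picture is of the moment at which its call begins. There is no depth.
A pose or a line that the arm cannot do raises arm.PlanningError and nothing moves.
- arm.finish_job(): hands the job in; it is judged then, once.
Readings, each from a call of its own:
- current_clock(): time.
- current_qpos(): joint angles.
- current_joint_vel(): joint speeds.
- current_joint_efforts(): joint torques, N m.
- current_ee_pos(): TCP position.
- current_orientation(): TCP orientation.
- current_force(): force on the tool from outside, world axes, zero at the start.
- current_moment(): the same for the moment, N m.
- current_gripper_width(): finger opening in m.
- current_finger_force(): force on a finger pad.
Only numpy, scipy, OpenCV 4.12 (cv2) and the standard library are available. Lean on these libraries where they do the work, as an engineer would, in place of code of your own. Each camera call takes 0.05 s, during which the arm holds its last target. There are 200 camera calls.

TASK

Change the filter of the bench dust extractor: turn the used cartridge anticlockwise out of its bayonet, draw it out and leave it in the waste box. Of the three new cartridges on the bench take the one of the same size, line its lugs up with the slots in the port, push it in against the spring and turn it clockwise to the stop so that it stays locked; let go, then switch the extractor on with the raised end of its rocker. Leave the other two cartridges and the carver's things where they stand.

Things in the scene. Friction and masses are not known exactly. Their poses are not given: they have to be found in the camera images.
- cartridge_56_mid (a point): 56 mm size, new. Pleated paper filter cartridge with black ends, loose, upright, 97 mm high; this point: on its axis half-way up (48.5 mm over its underside). z up out of its top, x along its grip bar. Heights over the underside: pleats 49 mm across to 44 mm; plug 56 mm across, 49-66 mm (bevelled below); flange 76 mm across, 66-71 mm; grip bar above. 0.12-0.24 kg.
- cartridge_56_bar (a point): centre of its grip bar, on its axis, 84 mm over the underside: a plain upright fin 52 mm long (x), 12 mm thick (y), 26 mm high, on top of the flange. A moderate grip (about 40 N) is ample; squeezed much harder it tends to tip between the fingers. Axes as cartridge_56_mid.
- cartridge_56_lug (a point): one of its two bayonet lugs (the +x one; the other is opposite, at -x): block standing 5.5 mm out of the plug directly below the ends of the grip bar, 10 mm wide, 51.5 to 57 mm over the underside, foot bevelled; 67 mm tip to tip. A half turn of the cartridge makes no difference.
- cartridge_46_mid (a point): 46 mm size, new, same kind and height, plug 46 mm, flange 66 mm across, lugs 57 mm tip to tip. Point on its axis half-way up.
- cartridge_66_mid (a point): 66 mm size, new, same kind and height, plug 66 mm, flange 86 mm across, lugs 77 mm tip to tip. Point on its axis half-way up.
- port_mouth (a point): filter port: centre of the top face of an aluminium bayonet collar, 84 mm outside, bore 60 mm, 14 mm proud of the sloping deck of the fixed grey dust extractor (300 wide, 260 deep, 175 mm high). z points out along the port's axis, which leans 30 degrees from vertical to the extractor's front; y level across the deck, x up the slope. Locked, the grip bar lies along y.
- port_slot (a point): top of one of the two slots in the collar's 6.5 mm thick lip (the other is opposite), 32 mm from the axis; 16 mm wide, reaching out to 36 mm from the axis. In the axes of port_mouth it lies at (-0.866, 0.5, 0) x 32 mm (60 degrees counter-clockwise of locked, looking into the port). Lugs turn clockwise (about -z) under the lip to a firm stop 60 degrees on; the other way is blocked.
- port_plate (a point): on the axis, 56 mm below port_mouth (axes as there): here a sprung plate in the tube begins. It pushes back 3 N, rising to 8 N when the flange meets the collar (underside 66 mm deep). The lugs clear the lip and can turn when the underside is 63.5-66 mm deep. Locked and let go, it rises to 63.5 mm; not turned, it springs out to 56 mm. Set in, lugs in the slots, and let go, it rests there.
- rocker (a joint): on/off rocker switch of the extractor, grey, 38 by 22 mm, in a black frame on the deck, 105 mm to the +y side of the port's axis, tipping about a line level across the deck. 0 off (up-slope end proud), 0.40 rad on (up-slope end fully in); stays where it is left. About 4 N on the up-slope end tips it.
- rocker_end (a point): top of the rocker's raised up-slope end (small white bar), the place to press straight into the deck: off, it is 17 mm above the deck and its axes are those of port_mouth; it goes in about 5 mm. A round speed dial, 44 mm across, 18 mm high, sits as far on the port's other side: not used.
- carving_mid (a point): bystander: small carved wooden figure, upright, 50 mm across, 85 mm high; point on its axis half-way up.
- chisel_mid (a point): bystander: chisel lying on the bench, 222 mm long along its x axis (wooden handle 115 mm by 22 mm on the -x side, blade on +x); point near its middle, 11 mm up.
- wax_tin_mid (a point): bystander: round metal wax tin, 75 mm across, 34 mm high; point at its centre.
- cartridge_old_mid (a point): the used, dusty cartridge, locked in the port at the start; loose, 56 mm size, shaped exactly as cartridge_56_mid (same heights, lugs and grip bar), same axes: x along the grip bar, z out of its top. Point on its axis half-way up (48.5 mm over its underside, so 14.9 mm below port_mouth while locked). 0.15-0.3 kg.
- cartridge_old_bar (a point): centre of the used cartridge's grip bar, on its axis, 84 mm over its underside (20.5 mm above port_mouth while locked): fin 52 mm long (x), 12 mm thick (y), 26 mm high.
- waste_box_in (a point): waste box for used filters: fixed open grey plastic box, 160 by 160 mm outside, 70 mm high, walls and floor 4 mm; this point: centre of its inner floor (4 mm above the bench), x and y along its sides, z up.
Not all that is in view belongs to the job. Of the things that look like the part that bears waste_box_in, the middle-sized one is meant.

How it is judged:
By the outcome, as a careful person would: the job done as asked, in the order asked, and still so for the second after the job is handed in, with the robot touching nothing.
It also fails if it takes over 72 s, if anything falls off the work surface, if the arm or the gripper's body presses on something with over 40 N, if the wrist force passes 120 N, or if a joint passes its speed limit or range.

## Working session

There is one attempt and no reset: what is moved stays moved. The work goes in short steps, each a Python script; the robot and the scene stay as the last script left them, time stands still between calls to the robot, and variables do not carry over. Pictures are saved under pics/ and viewed, at most 10 in all, crops included, and the job is handed in when it is done.

```bash
mkdir -p pics; ls
python3 - <<'E'
from plant import *
import cv2
for n in ("side","top"):
    s=vision.snapshot(n); cv2.imwrite(f"pics/{n}0.png",s["color"][:,:,::-1])
    print(n,s["mtx"].tolist(),s["k1"],s["T"].round(4).tolist())
print(current_clock(),current_orientation(),arm.tcp_to_tips)
E
```

```text
pics
side [[363.2386492482177, 0.0, 320.43774357884786], [0.0, 363.2386492482177, 200.601437556031], [0.0, 0.0, 1.0]] -0.005193982211572275 [[-0.9844, 0.0956, -0.1474, 0.3077], [-0.1745, -0.6299, 0.7568, 0.8512], [-0.0205, 0.7708, 0.6368, 0.7512], [0.0, 0.0, 0.0, 1.0]]
top [[493.35892217531585, 0.0, 320.64775324223234], [0.0, 493.35892217531585, 205.56977888321202], [0.0, 0.0, 1.0]] -0.04144489383401713 [[0.0076, 0.9876, -0.1571, 0.214], [-0.9999, 0.0053, -0.0152, 0.0904], [-0.0142, 0.1572, 0.9875, 1.6274], [0.0, 0.0, 0.0, 1.0]]
0.1 [-3.08436209e+00 -5.88079990e-01  1.36547656e-04] 0.025
```

View pics/top0.png

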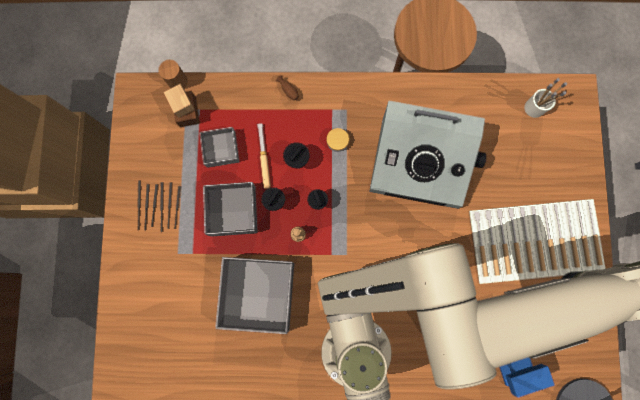

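View pics/side0.png

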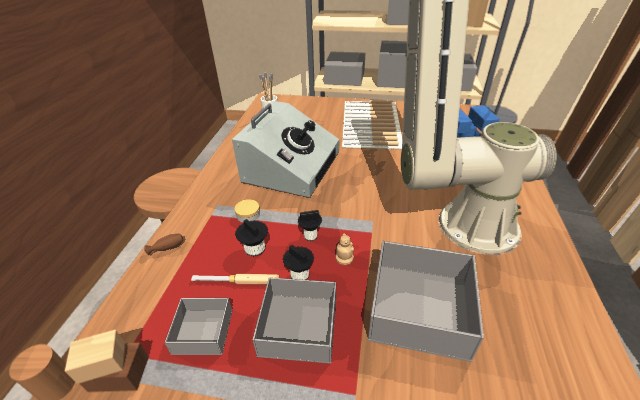

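Top view: three boxes at (219,146) small, (231,208) middle and (256,295) large. The middle one is meant. There are three black-topped cartridges at (295,155), (272,199) and (317,199). The port is at (425,163), the rocker at (391,158) and the dial at (458,170). Next I take enlarged crops and measure sizes.

```bash
cat > h.py <<'E'
import numpy as np, cv2
from plant import *
from scipy.spatial.transform import Rotation as R
def ray(s,uv):
    K,k=s["mtx"],s["k1"]; d=np.array([(uv[0]-K[0,2])/K[0,0],(uv[1]-K[1,2])/K[1,1]]); p=d.copy()
    for _ in range(20): p=d/(1+k*(p@p))
    v=s["T"][:3,:3]@np.array([p[0],-p[1],-1]); return s["T"][:3,3],v/np.linalg.norm(v)
def onz(s,uv,z):
    o,v=ray(s,uv); return o+v*(z-o[2])/v[2]
def proj(s,P):
    q=s["T"][:3,:3].T@(np.asarray(P)-s["T"][:3,3]); p=np.array([q[0],-q[1]])/-q[2]; p=p*(1+s["k1"]*(p@p))
    return s["mtx"][:2,:2]@p+s["mtx"][:2,2]
def tri(a,ua,b,ub):
    o1,v1=ray(a,ua);o2,v2=ray(b,ub)
    t=np.linalg.lstsq(np.c_[v1,-v2],o2-o1,rcond=None)[0]; p,q=o1+t[0]*v1,o2+t[1]*v2
    return (p+q)/2,np.linalg.norm(p-q)
def shot(n):
    s=vision.snapshot(n); s["g"]=s["color"].max(axis=2); return s
E
python3 - <<'E'
from h import *
t=shot("top");s=shot("side")
cv2.imwrite("pics/tc.png",cv2.resize(t["color"][90:265,180:500,::-1],None,fx=2.5,fy=2.5,interpolation=cv2.INTER_CUBIC))
cv2.imwrite("pics/sc.png",cv2.resize(s["color"][90:370,155:355,::-1],None,fx=2.1*1,fy=2.1,interpolation=cv2.INTER_CUBIC) if 0 else np.hstack([cv2.resize(s["color"][95:195,225:345,::-1],(400,333),interpolation=cv2.INTER_CUBIC),cv2.resize(s["color"][195:295,225:345,::-1],(400,333),interpolation=cv2.INTER_CUBIC)]))
for nm,c in(("top",t),("side",s)):
    m=(c["g"]<45).astype(np.uint8)
    n,l,st,ce=cv2.connectedComponentsWithStats(m)
    for i in range(1,n):
        if 60<st[i,4]<1500 : print(nm,ce[i].round(1),st[i],onz(c,ce[i],.07).round(3))
E
```

```text
top [296.2 155.1] [284 144  25  24 468] [0.628 0.195 0.07 ]
top [425.9 148.3] [415 146  22   7  85] [ 0.652 -0.227  0.07 ]
top [409.4 161.7] [406 150  10  26 116] [ 0.607 -0.172  0.07 ]
top [480.3 159.8] [475 152  11  16 126] [ 0.615 -0.403  0.07 ]
top [428.  165.3] [414 155  30  24 488] [ 0.596 -0.232  0.07 ]
top [457.4 170. ] [452 165  12  11  95] [ 0.58  -0.327  0.07 ]
top [273.  198.9] [262 189  23  21 389] [0.483 0.267 0.07 ]
top [317.6 199.2] [308 190  20  19 277] [0.482 0.124 0.07 ]
top [414.6 198.9] [385 193  61  13 102] [ 0.485 -0.186  0.07 ]
top [  9.8 278. ] [  0 272  21  15 161] [0.221 1.11  0.07 ]
top [381.7 287.9] [369 283  29  10 128] [ 0.203 -0.078  0.07 ]
top [  8.5 302.2] [  0 297  19  11  61] [0.145 1.107 0.07 ]
top [  6.7 320.5] [  0 316  15  11  83] [0.087 1.107 0.07 ]
top [  7.3 345.9] [  0 339  16  17  86] [0.009 1.098 0.07 ]
top [  5.8 379.9] [  0 356  14  44 434] [-0.095  1.093  0.07 ]
side [601.4 119.9] [589 104  26  35  98] [-0.536 -0.612  0.07 ]
side [302.3 134.7] [290 123  24  23 277] [ 0.602 -0.334  0.07 ]
side [293.4 147.7] [283 140  24  14  74] [ 0.614 -0.237  0.07 ]
side [324.8 167.3] [316 149  19  37 179] [ 0.481 -0.131  0.07 ]
side [309.5 220.6] [298 211  24  20 321] [0.48  0.131 0.07 ]
side [251.1 232.8] [235 220  33  26 585] [0.625 0.203 0.07 ]
side [297.9 259. ] [283 246  30  26 563] [0.481 0.273 0.07 ]
```

View pics/tc.png

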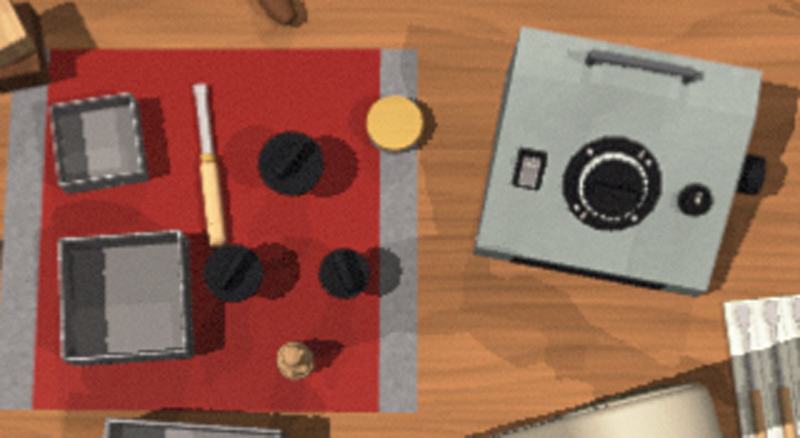

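View pics/sc.png

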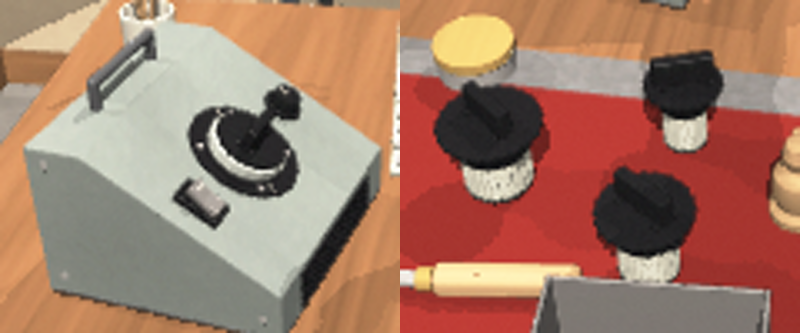

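The three cartridges, by black disc area in the top view:
- (296,155), 468 px: largest, the 66.
- (273,199), 389 px: middle, the 56 we want.
- (318,199), 277 px: smallest, the 46.

The crop agrees. Next I measure the port, the box and the bar direction with a brightened crop.

Run:
```python
from h import *
t=shot("top");s=shot("side")
def tile(c,x,y,w,h,f):
    a=c["color"][y:y+h,x:x+w,::-1].astype(float)/255; a=np.clip(a*f,0,1)**.6
    return cv2.resize((a*255).astype(np.uint8),(400,300),interpolation=cv2.INTER_CUBIC)
cv2.imwrite("pics/bars.png",np.vstack([np.hstack([tile(t,253,184,40,30,3),tile(s,278,241,40,30,3)]),np.hstack([tile(t,380,140,64,48,1.5),tile(s,265,115,64,48,1.5)])]))
# collar ring: bright pixels
for nm,c,roi in(("top",t,(405,145,447,187)),("side",s,(278,122,316,158))):
    x0,y0,x1,y1=roi; g=c["color"][y0:y1,x0:x1].min(axis=2)
    hsv=cv2.cvtColor(c["color"],cv2.COLOR_RGB2HSV)[y0:y1,x0:x1]
    print(nm); 
    for r in g[::2]: print(' '.join(f"{v:3d}" for v in r[::2])) if 0 else None
    for th in (120,150):
        m=(g>th).astype(np.uint8); n,l,st,ce=cv2.connectedComponentsWithStats(m)
        print(th,[(st[i].tolist(),ce[i].round(1).tolist()) for i in range(1,n) if st[i,4]>8])
# middle box: rim corners
for nm,c,roi in(("top",t,(200,178,262,240)),):
    x0,y0,x1,y1=roi; hsv=cv2.cvtColor(c["color"],cv2.COLOR_RGB2HSV)[y0:y1,x0:x1]
    m=((hsv[...,1]<70)).astype(np.uint8); n,l,st,ce=cv2.connectedComponentsWithStats(m); i=1+st[1:,4].argmax()
    r=cv2.minAreaRect(np.argwhere(l==i)[:,::-1].astype(np.float32)); print(r, st[i])
    b=cv2.boxPoints(r)+[x0,y0]; P=np.array([onz(c,p,.07) for p in b]); print(b.round(1).tolist(),P.round(3).tolist(),P.mean(0))
# extractor yaw from crop edges, same-height back top edge pts (z=.175) and front bottom
f=lambda u,v:(180+u/2.5,90+v/2.5)
for a,b,z in(((525,28),(760,72),.175),((478,250),(705,293),.03)):
    A,B=onz(t,f(*a),z),onz(t,f(*b),z); d=A-B; print(A.round(3),B.round(3),np.linalg.norm(d),np.degrees(np.arctan2(d[1],d[0])))
for nm,a,b in (("56flange",(273,198.9),(297.9,259)),("rocker",(391.6,158),(285.9,155.6)),("flangeport",(425.3,163.5),(299,136.5))): print(nm,tri(t,a,s,b))
```

```text
top
120 [([0, 0, 14, 14, 75], [3.6, 3.7]), ([0, 0, 42, 42, 487], [25.7, 29.1]), ([7, 6, 26, 21, 82], [17.4, 11.0])]
150 [([0, 0, 13, 13, 66], [3.3, 3.4]), ([0, 0, 42, 42, 448], [25.9, 29.5]), ([7, 6, 23, 17, 49], [15.9, 10.4])]
side
120 [([0, 0, 38, 36, 564], [16.6, 17.5]), ([9, 6, 21, 21, 90], [16.3, 19.7])]
150 [([0, 0, 38, 36, 522], [16.1, 17.6]), ([10, 9, 20, 17, 72], [16.0, 19.7])]
((29.48452377319336, 30.7676944732666), (50.953556060791016, 53.01564407348633), 86.18592071533203) [   3    4   54   54 2643]
[[201.3, 185.1], [254.2, 181.6], [257.6, 232.4], [204.7, 236.0]] [[0.527, 0.501, 0.07], [0.539, 0.33, 0.07], [0.374, 0.314, 0.07], [0.362, 0.483, 0.07]] [0.45044678 0.40682766 0.07      ]
[ 0.772 -0.099  0.175] [ 0.718 -0.387  0.175] 0.29315481647696384 79.20131162717409
[ 0.521 -0.051  0.03 ] [ 0.465 -0.348  0.03 ] 0.302143304482603 79.37455184600671
56flange (array([0.4829832 , 0.26801125, 0.06440425]), np.float64(0.001113291865063674))
rocker (array([ 0.60534953, -0.10833575,  0.11903198]), np.float64(0.0021842821194684335))
flangeport (array([ 0.58447029, -0.21094088,  0.13291241]), np.float64(0.002671200362034257))
```

View pics/bars.png

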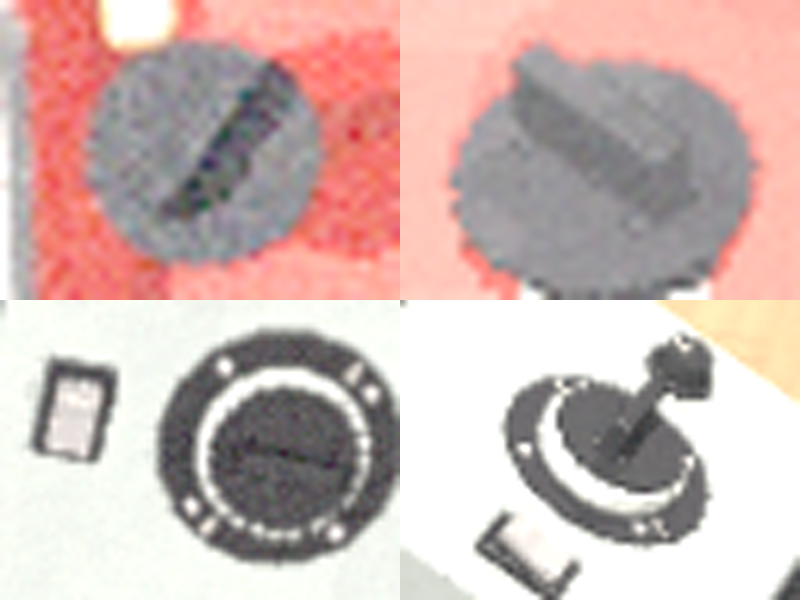

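The enlarged crop shows the 56 flange centred at top (273.5,199.2) and side (298.4,258.5), with its bar running lower-left to upper-right in the top view. The port flange is at top (425.3,164.8) and side (300.8,136.9), with its bar lying across the deck, so it is locked. Next I refine these and check IK.

```bash
cat >> h.py <<'E'
YAW=np.radians(79.3); yp=np.array([np.cos(YAW),np.sin(YAW),0]); hx=np.array([yp[1],-yp[0],0])
zp=-.5*hx+np.array([0,0,np.cos(np.pi/6)]); xp=np.cross(yp,zp)
def tool(bar,up):   # bar: bar direction; tool z = -up, tool y across the bar
    z=-np.asarray(up,float); y=np.cross(bar,z); y/=np.linalg.norm(y); x=np.cross(y,z)
    return R.from_matrix(np.c_[x,y,z]).as_rotvec()
def pbar(a): a=np.radians(a); return np.cos(a)*xp+np.sin(a)*yp   # bar at angle a in port axes
def up_(a): a=np.radians(a); return np.array([np.cos(a),np.sin(a),0])
E
python3 - <<'E'
from h import *
t=shot("top");s=shot("side")
print("xp",xp,"zp",zp)
for nm,c,cen,r in(("port",t,(425.3,164.8),16),("port",s,(300.8,136.9),16),("56",t,(273.5,199.2),14),("56",s,(298.4,258.5),18)):
    x0,y0=int(cen[0]-r),int(cen[1]-r); g=cv2.resize(c["g"][y0:y0+2*r,x0:x0+2*r],None,fx=8,fy=8,interpolation=cv2.INTER_CUBIC)
    m=(g<75).astype(np.uint8); n,l=cv2.connectedComponents(m); i=l[8*r,8*r]; 
    m=cv2.morphologyEx((l==i).astype(np.uint8),cv2.MORPH_OPEN,np.ones((45,45),np.uint8))
    k=max(cv2.findContours(m,0,2)[0],key=cv2.contourArea); e=cv2.fitEllipse(cv2.convexHull(k))
    print(nm,(np.array(e[0])+.5)/8-.5+[x0,y0],np.array(e[1])/8,e[2])
for nm,a,b in (("56flange",(273.5,199.2),(298.4,258.5)),("flangeport",(425.3,164.8),(300.8,136.9))): print(nm,tri(t,a,s,b))
F=lambda x:x
a,b=onz(t,(253+16.5,184+21.5),.084),onz(t,(253+28.5,184+6.5),.084);print("bar top",np.degrees(np.arctan2(*(b-a)[[1,0]])))
a,b=onz(s,(278+13.5,241+5.5),.097),onz(s,(278+29,241+15.5),.097);print("bar side",np.degrees(np.arctan2(*(b-a)[[1,0]])),(a+b)/2)
M=np.array([.585,-.212,.130])
for a in (90,150,-90,-30): 
    for h in(.035,.11): print(a,h,arm.ik(M+zp*h,tool(pbar(a),zp)))
for a in (-30,-45,-60,150,135,120): print("bar",a,arm.ik([.483,.268,.1],tool(up_(a),[0,0,1])),arm.ik([.45,.407,.11],tool(up_(a),[0,0,1])))
E
```

```text
xp [ 0.85096764 -0.16079201  0.5       ] zp [-0.4913064   0.09283331  0.8660254 ]
port [425.26429939 165.21076775] [23.44618416 24.52325821] 96.74608612060547
port [300.21212578 136.5334053 ] [15.40918827 22.34030151] 119.48700714111328
56 [272.56813049 198.79955006] [23.57084274 27.75057411] 92.10958099365234
56 [297.82321358 258.66915131] [25.90992165 31.12966347] 90.3478012084961
56flange (array([0.48202552, 0.2663607 , 0.06457395]), np.float64(0.001026998748135031))
flangeport (array([ 0.57941329, -0.21110932,  0.13192301]), np.float64(0.004927065078811978))
bar top -37.403014684645136
bar side 149.65612063975857 [0.47651202 0.2716763  0.097     ]
90 0.035 [-0.58570769  0.03616717 -0.60348926  0.44221425  0.19547136 -1.92084696]
90 0.11 [-0.6211837  -0.09124411 -0.55292965  0.6266682   0.21203349 -1.95288276]
150 0.035 [-0.58570769  0.03616717 -0.60348926  0.44221425  0.19547136 -2.96804451]
150 0.11 [-0.6211837  -0.09124411 -0.55292965  0.6266682   0.21203349 -3.00008031]
-90 0.035 [-0.58570769  0.03616717 -0.60348926  0.44221425  0.19547136  1.22074569]
-90 0.11 [-0.6211837  -0
[... 661 characters left out ...]
1  3.37077806e-01 -2.31193422e-01  1.00252510e+00
  4.44089210e-16  1.40842701e+00] [ 6.03030734e-01  4.27307498e-01 -6.89333811e-02  1.07455545e+00
  4.44089210e-16  1.65022829e+00]
bar 150 [ 3.61229456e-01  3.37077806e-01 -2.31193422e-01  1.00252510e+00
 -4.44089210e-16 -2.25676442e+00] [ 6.03030734e-01  4.27307498e-01 -6.89333811e-02  1.07455545e+00
 -4.44089210e-16 -2.01496314e+00]
bar 135 [ 0.36122946  0.33707781 -0.23119342  1.0025251   0.         -1.99496503] [ 0.60303073  0.4273075  -0.06893338  1.07455545  0.         -1.75316376]
bar 120 [ 0.36122946  0.33707781 -0.23119342  1.0025251   0.         -1.73316565] [ 0.60303073  0.4273075  -0.06893338  1.07455545  0.         -1.49136437]
```

Run:
```python
from h import *
t=shot("top");s=shot("side")
F,e=tri(t,(425.26,165.0),s,(300.4,136.6)); print(F,e)
o=tool(pbar(-90),zp)
arm.move_pose(F+zp*.11,o); f0=current_force(); print(current_clock(),f0)
for n in("top","side"):
    pass
arm.move_straight(F+zp*.029,.12)
loc=lambda f:np.array([f@xp,f@yp,f@zp]).round(2)
print("down",loc(current_force()-f0))
c=shot("side"); cv2.imwrite("pics/g1.png",cv2.resize(c["color"][70:190,220:380,::-1],None,fx=4,fy=4,interpolation=cv2.INTER_CUBIC))
np.save("F.npy",F); np.save("f0.npy",f0); print(current_clock())
```

```text
[ 0.57957376 -0.21065379  0.13308682] 0.002804355183703226
2.1583 [ 0.45010488 -0.88015733  0.14591191]
down [-0.17  0.72 -0.2 ]
3.0333
```

View pics/g1.png

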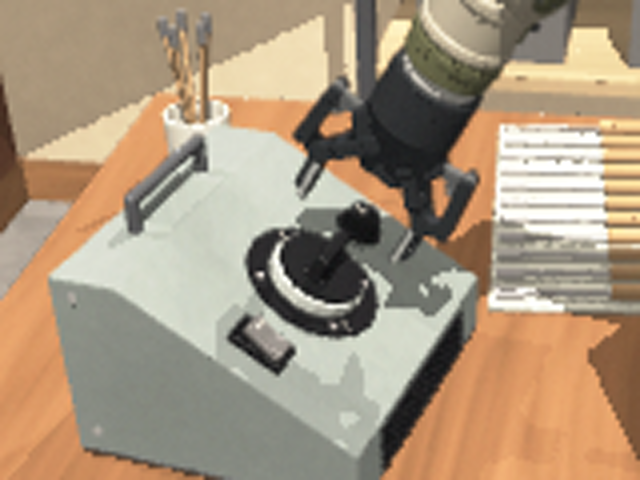

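Run:
```python
from h import *
F=np.load("F.npy");s=shot("side");t=shot("top")
p=current_ee_pos();z=R.from_rotvec(current_orientation()).as_matrix()[:,2]
print("TCP err",p-F-zp*.029, z+zp, current_gripper_width())
q=lambda P:((proj(s,P)-[220,70])*4).round(0)
for k in(-.0,.012,.025): print(k,q(p+z*k), [q(p+z*k+d*.0425*xp) for d in(1,-1)])
print("F",q(F),proj(t,F),"rocker",q(F+.105*yp),proj(t,F+.105*yp),"dial",q(F-.105*yp),proj(t,F-.105*yp))
```

```text
TCP err [ 0.00029537 -0.00035484  0.00111705] [ 0.00118402 -0.00088079  0.00076772] 0.0852962605319382
-0.0 [334. 241.] [array([292., 211.]), array([376., 270.])]
0.012 [328. 251.] [array([286., 222.]), array([369., 280.])]
0.025 [322. 261.] [array([280., 232.]), array([363., 290.])]
F [320. 266.] [425.30844421 165.44964732] rocker [268. 328.] [391.97904979 159.16996198] dial [366. 211.] [458.72355691 171.76949272]
```

Run:
```python
from h import *
F=np.load("F.npy");p=current_ee_pos();z=R.from_rotvec(current_orientation()).as_matrix()[:,2]
out=[]
for n,x0,y0 in(("side",265,95),("top",385,130)):
    c=shot(n); im=cv2.resize(c["color"][y0:y0+70,x0:x0+70,::-1],None,fx=5.7,fy=5.7,interpolation=cv2.INTER_CUBIC)
    for P,col in((F,(0,0,255)),(p+z*.012+.0425*xp,(0,255,0)),(p+z*.012-.0425*xp,(0,255,0)),(F-.105*yp,(255,0,0)),(F+.105*yp,(255,0,0)),(p,(0,255,255)),(p+z*.012+.0425*xp-.05*z,(255,0,255)),(p+z*.012-.0425*xp-.05*z,(255,0,255))):
        u=(proj(c,P)-[x0,y0]+.5)*5.7; cv2.circle(im,(int(u[0]),int(u[1])),3,col,1)
    out.append(im)
cv2.imwrite("pics/g2.png",np.hstack(out))
```

```text
(no output)
```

View pics/g2.png

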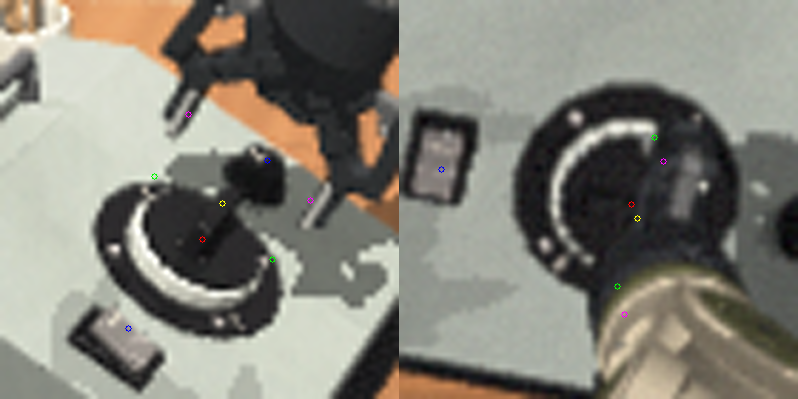

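Run:
```python
from h import *
s=shot("side");t=shot("top");p=current_ee_pos();z=R.from_rotvec(current_orientation()).as_matrix()[:,2]
print("origin",proj(s,[0,0,0]),proj(t,[0,0,0]),"shoulder",proj(s,[0,0,.25]),proj(t,[0,0,.25]))
print(current_qpos().round(4),arm.ik(p,current_orientation()).round(4))
for d in(.05,.1,.15): print(d,proj(s,p-z*d),proj(t,p-z*d))
a=(265+176/5.7,95+133/5.7);b=(265+308/5.7,95+225/5.7)
# where along y must each visible tip be? intersect side rays with tip heights
for nm,u,sg in(("upslope",a,1),("down",b,-1)):
    o,v=ray(s,u); q=p+z*.012+sg*.0425*xp; k=(q-o)@v; c=o+v*k; print(nm,"miss port axes",[(c-q)@w for w in(xp,yp,zp)])
    k=((q-o)@zp)/(v@zp); c=o+v*k; print(" at tip plane",[(c-q)@w for w in(xp,yp,zp)])
    k=((q-o)@yp)/(v@yp); c=o+v*k; print(" at y plane",[(c-q)@w for w in(xp,yp,zp)])
```

```text
origin [477.72017815 224.97182475] [355.59083161 351.74526058] shoulder [502.89204555 153.04370984] [360.75666176 364.28968389]
[-0.5874  0.0326 -0.6119  0.4367  0.1962  1.2193] [-0.5874  0.0326 -0.6119  0.4367  0.1962  1.2193]
0.05 [309.93514542 119.72389888] [427.7733307  172.66780643]
0.1 [316.74305331 108.40131805] [429.40029606 177.68932742]
0.15 [323.97463075  96.3755951 ] [431.1372875  183.05427268]
upslope miss port axes [np.float64(0.0015791917423826213), np.float64(-0.016094801784715042), np.float64(0.02262777589574536)]
 at tip plane [np.float64(0.0058577717023572135), np.float64(-0.047487517930247684), np.float64(-1.734723475976807e-17)]
 at y plane [np.float64(-0.0006144029773798958), np.float64(9.454242944073599e-17), np.float64(0.03422886087936509)]
down miss port axes [np.float64(-0.007619906617489198), np.float64(-0.01684341734574602), np.float64(0.022941017388379212)]
 at tip plane [np.float64(-0.006252575854358617), np.float64(-0.048708044370483615), np.float64(6.114900252818245e-17)]
 at y plane [np.float64(-0.008342668025467067), np.float64(1.1015494072452725e-16), np.float64(0.03506747755088195)]
```

The gripper looks a few cm back from where the readings put it. Closing is safe either way and will show which is right.

Run:
```python
from h import *
f0=np.load("f0.npy");F=np.load("F.npy")
jaws.clamp(); f=current_force()-f0; print(current_gripper_width(),current_finger_force(),[f@w for w in(xp,yp,zp)],current_moment(),current_clock())
p=current_ee_pos();z=R.from_rotvec(current_orientation()).as_matrix()[:,2]
out=[]
for n,x0,y0 in(("side",265,95),("top",385,130)):
    c=shot(n); im=cv2.resize(c["color"][y0:y0+70,x0:x0+70,::-1],None,fx=5.7,fy=5.7,interpolation=cv2.INTER_CUBIC)
    for P,col in((F,(0,0,255)),(p+z*.025,(0,255,0)),(p,(0,255,255))):
        u=(proj(c,P)-[x0,y0]+.5)*5.7; cv2.circle(im,(int(u[0]),int(u[1])),3,col,1)
    out.append(im)
cv2.imwrite("pics/g3.png",np.hstack(out))
```

```text
0.00037897456467830815 0.0 [np.float64(-1.2985859108492332), np.float64(1.4887324965809623), np.float64(0.3240329610440154)] [ 0.11279951  0.40885883 -0.02558057] 4.1
```

View pics/g3.png

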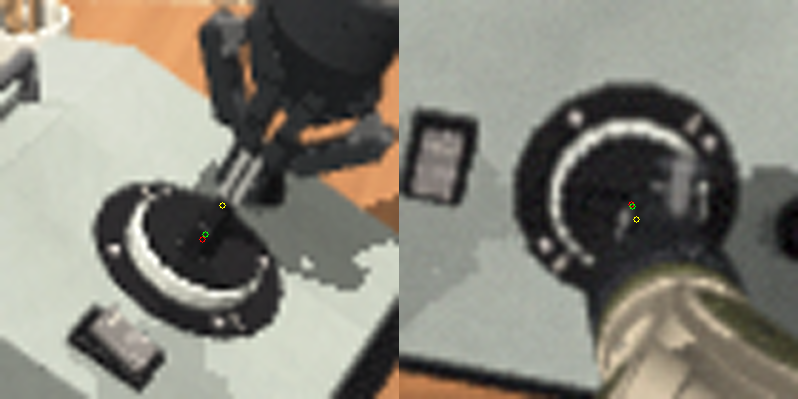

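Run:
```python
from h import *
s=shot("side");t=shot("top");F=np.load("F.npy")
p=current_ee_pos();z=R.from_rotvec(current_orientation()).as_matrix()[:,2]; tip=p+z*.025
for b in((424.1,168.1),(433.8,162),(429,165)):
    P,e=tri(t,b,s,(304.5,129.2)); print(b,P,e,"port axes rel tip",[(P-tip)@w for w in(xp,yp,zp)])
# side ray against tool axis
o,v=ray(s,(304.5,129.2)); A=np.linalg.lstsq(np.c_[v,-z],tip-o,rcond=None)[0]; c=o+v*A[0]; print("along tool z",A[1],np.linalg.norm(c-tip-z*A[1]))
# independent: bar of the port - top of bar height
for k in(0,.013,.026): print("bar",k,[((proj(s,F+zp*k+yp*y)-[265,95]+.5)*5.7).round() for y in(.026,-.026)],[((proj(t,F+zp*k+yp*y)-[385,130]+.5)*5.7+[399,0]).round() for y in(.026,-.026)])
```

```text
(424.1, 168.1) [ 0.56122665 -0.19975093  0.16845285] 0.0028118103374146467 port axes rel tip [np.float64(0.0003481937109956392), np.float64(0.007285087833281984), np.float64(0.03666730446978135)]
(433.8, 162) [ 0.57705347 -0.23408733  0.15063793] 0.018066238175703863 port axes rel tip [np.float64(0.010429858515407734), np.float64(-0.023515788942275538), np.float64(0.010275751030210414)]
(429, 165) [ 0.56921017 -0.21701033  0.15947277] 0.010522938563368969 port axes rel tip [np.float64(0.005427051138317985), np.float64(-0.008191949425313825), np.float64(0.02336572728092742)]
along tool z -0.03198639483335938 0.00029240340682616656
bar 0 [array([185., 260.]), array([219., 219.])] [array([585., 196.]), array([679., 214.])]
bar 0.013 [array([194., 245.]), array([228., 204.])] [array([586., 203.]), array([681., 220.])]
bar 0.026 [array([203., 230.]), array([237., 189.])] [array([588., 209.]), array([684., 227.])]
```

The closed jaws met nothing. Triangulation puts the tips on the tool axis but about 32 mm short of where the reading says. I go down in small force-guarded steps.

```bash
cat >> h.py <<'E'
def lf(f0): f=current_force()-f0; return np.array([f@xp,f@yp,f@zp]).round(1)
E
python3 - <<'E'
from h import *
F=np.load("F.npy"); jaws.let_go(); f0=current_force()
for k in(.022,.015,.010,.005,.001):
    arm.move_straight(F+zp*k,.06); f=lf(f0); print(k,f)
    if np.abs(f).max()>4: break
else:
    jaws.clamp(); print("w",current_gripper_width(),current_finger_force(),lf(f0),current_moment())
print(current_clock(),(current_ee_pos()-F)@zp)
E
```

```text
0.022 [ 0.5  0.  -0.9]
0.015 [ 0.1  0.5 -0.6]
0.01 [0.8 1.9 0.7]
0.005 [-0.4  0.4 -0.4]
0.001 [0.8 1.4 0.5]
w 0.010443818557493304 60.76755344867706 [2.7 1.5 1.2] [0.13210347 0.05430794 0.10087732]
7.0333 0.0013389782539838517
```

Run:
```python
from h import *
F=np.load("F.npy"); f0=np.load("f0.npy"); b=current_ee_pos()
for k in(.0015,):
    arm.move_straight(F+zp*(.001-k),.03); print("push",k,lf(f0),current_gripper_width())
for a in(-80,-65,-50,-38,-30):
    arm.move_straight(F+zp*(.001-.0015),.05,tool(pbar(a),zp)); f=lf(f0); print(a,f,round(current_moment()@zp,2),current_clock())
    if np.abs(f).max()>25: break
```

```text
push 0.0015 [0.8 1.7 4.7] 0.010619465819205526
-80 [0.4 1.6 5.1] 0.06 7.6083
-65 [0.5 1.1 4.7] 0.09 8.0167
-50 [1.4 1.7 4.6] -0.03 8.425
-38 [1.3 4.2 5. ] -0.01 8.7833
-30 [2.8 3.4 5.8] 0.02 9.075
```

Run:
```python
from h import *
F=np.load("F.npy"); f0=np.load("f0.npy")
for k in(.012,.05,.11):
    arm.move_straight(F+zp*k,.1); print(k,lf(f0),current_gripper_width())
    if np.abs(lf(f0)).max()>20: break
else:
    arm.move_pose([.45,.407,.24],tool(up_(-30),[0,0,1])); print(current_clock(),current_force()-f0,current_qpos().round(2))
    p=current_ee_pos(); out=[]
    for n,x0,y0 in(("side",220,180),("top",190,150)):
        c=shot(n); h=150 if n=="side" else 110; im=cv2.resize(c["color"][y0:y0+h,x0:x0+h,::-1],(400,400),interpolation=cv2.INTER_CUBIC)
        for d,col in((0,(0,255,255)),(-.026,(0,0,255)),(-.071,(0,255,0)),(-.236,(255,0,0))):
            u=(proj(c,p+[0,0,d])-[x0,y0]+.5)*400/h; cv2.circle(im,(int(u[0]),int(u[1])),3,col,1)
        out.append(im)
    cv2.imwrite("pics/b1.png",np.hstack(out))
```

```text
0.012 [4.2 2.6 1.4] 0.010192460805074285
0.05 [-1.1  0.9 -2.4] 0.010764288057791446
0.11 [-1.5  1.5 -1.9] 0.010625067970204382
12.8083 [-0.84037608  1.68299959 -2.90726332] [ 0.6   0.37  0.17  1.37 -0.    1.13]
```

View pics/b1.png

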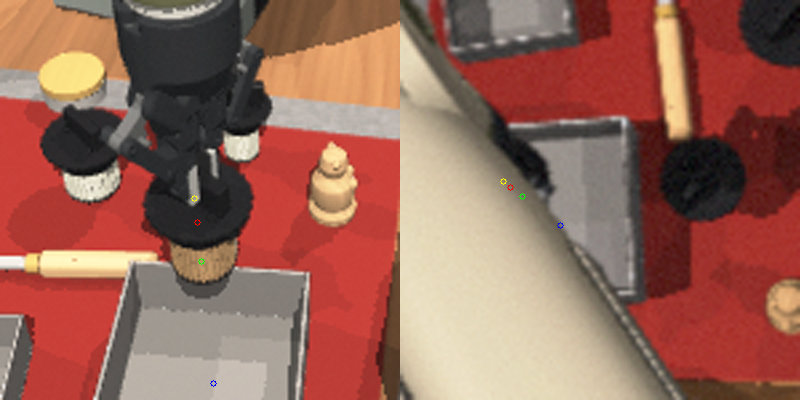

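The used cartridge is held upright over the middle box, with its flange at side-crop (198,203), matching the reading offset. I lower it until it touches, then release.

Run:
```python
from h import *
arm.move_straight([.45,.407,.10],.2); arm.sleep(.15); f0=current_force()[2]; print(f0)
z=.10
while z>.055:
    z-=.003; arm.move_straight([.45,.407,z],.04); f=np.median([current_force()[2] for _ in range(3)])-f0
    if f>3.5: break
print("contact",z,f,current_ee_pos(),current_clock())
arm.move_straight([.45,.407,z+.001],.04)
jaws.let_go(); arm.move_straight([.45,.407,.20],.25); print(current_clock(),current_gripper_width())
```

```text
-1.900259600582574
contact 0.07299999999999998 4.033466120799236 [0.45058624 0.40740767 0.07363881] 16.1583
17.7667 0.08550111485602753
```

Run:
```python
from h import *
t=shot("top");s=shot("side")
A=onz(t,(273.4,199.1),.071);B=onz(s,(298.2,258.3),.071);print(A,B)
# re-measure flange in top view (black vs red mat/wood): column/row extents of dark component
g=cv2.resize(t["g"][180:220,255:292],None,fx=8,fy=8,interpolation=cv2.INTER_CUBIC); m=cv2.morphologyEx((g<70).astype(np.uint8),cv2.MORPH_OPEN,cv2.getStructuringElement(2,(65,65)))
k=max(cv2.findContours(m,0,2)[0],key=cv2.contourArea); print((np.array(cv2.minEnclosingCircle(k)[0])+.5)/8-.5+[255,180],cv2.minEnclosingCircle(k)[1]/8,np.array(cv2.boundingRect(k))/8)
g=cv2.resize(s["g"][238:285,275:322],None,fx=8,fy=8,interpolation=cv2.INTER_CUBIC); m=cv2.morphologyEx((g<70).astype(np.uint8),cv2.MORPH_OPEN,cv2.getStructuringElement(2,(97,97)))
k=max(cv2.findContours(m,0,2)[0],key=cv2.contourArea); e=cv2.fitEllipse(k);print((np.array(e[0])+.5)/8-.5+[275,238],np.array(e[1])/8,e[2])
C=(A+B)/2; C[2]=0; o=tool(up_(-35),[0,0,1])
arm.move_pose(C+[0,0,.17],o); f0=current_force(); np.save("C.npy",C)
arm.move_straight(C+[0,0,.09],.15); f=current_force()-f0;print(f)
if np.abs(f).max()<4:
    arm.move_straight(C+[0,0,.071],.06); print(current_force()-f0); jaws.clamp(); print(current_gripper_width(),current_force()-f0,current_moment(),current_clock())
```

```text
[0.4817644  0.26601837 0.071     ] [0.48050528 0.27131019 0.071     ]
[272.74284554 198.19594002] 12.372017860412598 [ 6.     7.375 24.375 23.25 ]
[295.11339188 255.60603333] [27.17039108 38.69256973] 128.19903564453125
[-0.43420474  0.37126689  1.07912309]
[ 0.15832909  0.02606363 -0.60297906]
0.010235532189925936 [-1.27515016 -1.05088259  0.47116162] [-0.04881237 -0.03878968  0.02267544] 20.3167
```

Run:
```python
from h import *
F=np.load("F.npy");C=np.load("C.npy"); o=tool(pbar(-30),zp)
arm.move_straight(C+[0,0,.24],.25); arm.move_pose(F+zp*.11,o); arm.sleep(.2)
f0=np.mean([current_force() for _ in range(5)],0); np.save("f1.npy",f0)
print(current_gripper_width(),current_qpos().round(2))
s=shot("side"); p=current_ee_pos(); fl=p-zp*.0; u=proj(s,fl)
x0,y0=int(u[0])-22,int(u[1])-22; cv2.imwrite("pics/ins.png",cv2.resize(s["color"][y0:y0+44,x0:x0+44,::-1],(528,528),interpolation=cv2.INTER_CUBIC)); print("tcp px",u,x0,y0)
arm.move_straight(F+zp*.021,.12); off=np.zeros(3); k=.021
while k>.0055:
    k-=.002; arm.move_straight(F+off+zp*k,.03); f=np.mean([lf(f0) for _ in range(3)],0); print(round(k,4),f.round(1),(off@xp*1e3).round(2),(off@yp*1e3).round(2))
    if f[2]>9: break
    l=np.where(np.abs(f[:2])>2,f[:2],0)*.00015; off=off+np.clip(l[0],-.001,.001)*xp+np.clip(l[1],-.001,.001)*yp
np.save("off.npy",off);print(current_clock(),current_gripper_width())
```

```text
0.010493480837036065 [-0.62 -0.1  -0.56  0.64  0.21  0.14]
tcp px [313.95878268 113.05593147] 291 91
0.019 [-0.8  1.7 -0.7] 0.0 0.0
0.017 [-1.6  5.2  3.4] 0.0 0.0
0.015 [0.5 2.5 0.4] 0.0 0.78
0.013 [-0.7  2.  -1. ] -0.0 1.16
0.011 [-0.5  2.8 -0.7] -0.0 1.16
0.009 [-0.9  0.8  1.8] -0.0 1.57
0.007 [-2.3  0.3  4.5] -0.0 1.57
0.005 [-1.1  0.1  4.8] -0.34 1.57
25.9917 0.0104016176614638
```

Run:
```python
from h import *
F=np.load("F.npy");off=np.load("off.npy");f0=np.load("f1.npy");k=.005
def step(k,a,v=.03):
    global off
    arm.move_straight(F+off+zp*k,v,tool(pbar(a),zp)); f=np.mean([lf(f0) for _ in range(3)],0); m=np.mean([current_moment() for _ in range(3)],0)@zp
    print(round(k,4),a,f.round(1),round(m,2),(off@xp*1e3).round(2),(off@yp*1e3).round(2))
    l=np.where(np.abs(f[:2])>2,f[:2],0)*.00015; off=off+np.clip(l[0],-.001,.001)*xp+np.clip(l[1],-.001,.001)*yp
    return f
while k>-.004:
    k-=.0015; f=step(k,-30)
    if f[2]>13: break
    if k<-.0012 and f[2]>10: break
kb=k
if f[2]>10: k+=.0008
for a in(-42,-54,-66,-78,-86,-90):
    f=step(k,a)
    if np.abs(f).max()>30: break
print(current_gripper_width(),current_clock()); np.save("off.npy",off); np.save("k.npy",k)
```

```text
0.0035 -30 [-1.2 -0.8  6.3] 0.02 -0.34 1.57
0.002 -30 [-0.6 -0.6  7.2] -0.05 -0.34 1.57
0.0005 -30 [-1.  -1.5  7.4] 0.01 -0.34 1.57
-0.001 -30 [-4.5  0.7 23.1] 0.03 -0.34 1.57
-0.0002 -42 [-0.1  0.7 12.2] -0.11 -1.02 1.57
-0.0002 -54 [ 0.3  1.2 11. ] -0.08 -1.02 1.57
-0.0002 -66 [1.6 2.3 9.7] -0.07 -1.02 1.57
-0.0002 -78 [1.2 1.7 9.6] -0.05 -1.02 1.92
-0.0002 -86 [0.8 2.5 9.5] -0.05 -1.02 1.92
-0.0002 -90 [1.5 1.2 8. ] -0.03 -1.02 2.3
0.010341138340357414 28.9667
```

Run:
```python
from h import *
F=np.load("F.npy");off=np.load("off.npy");f0=np.load("f1.npy");k=float(np.load("k.npy"))
for a in(-93,-96,-99):
    arm.move_straight(F+off+zp*k,.03,tool(pbar(a),zp)); m=np.mean([current_moment() for _ in range(4)],0)@zp; print(a,m.round(2),lf(f0))
    if abs(m)>.5: break
arm.move_straight(F+off+zp*(k+.0025),.03); print("up",lf(f0))
arm.move_straight(F+off+zp*(k+.004),.03); print("up",lf(f0),current_gripper_width())
```

```text
-93 0.71 [ 2.8 -0.4  6.8]
up [3.5 0.3 5.7]
up [  6.4  -0.5 -11. ] 0.010316505586697977
```

It is locked: the stop torque is felt, and an upward pull is held at -11 N. I release it and press the rocker with closed jaws, under a force guard.

Run:
```python
from h import *
F=np.load("F.npy");off=np.load("off.npy");f0=np.load("f1.npy");k=float(np.load("k.npy"))
arm.move_straight(F+off+zp*(k+.0015),.03); jaws.let_go(); print(current_gripper_width())
arm.move_straight(F+off+zp*.09,.15); o=tool(pbar(-90),zp)
E=F+.0015*yp+.105*yp+.016*xp
arm.move_pose(E+zp*.06,o); jaws.clamp(); arm.sleep(.1); f0=np.mean([current_force() for _ in range(4)],0)
arm.move_straight(E+zp*.022,.1); k=.022; kc=None
while k>-.03:
    k-=.002; arm.move_straight(E+zp*k,.04); f=np.mean([lf(f0) for _ in range(3)],0)
    if f[2]>2.0 or kc is not None: print(round(k,4),f.round(1))
    if kc is None and f[2]>2: kc=k
    if f[2]>15 or (kc is not None and kc-k>.009): break
arm.move_straight(E+zp*.05,.15); print(kc,current_clock())
o=R.from_rotvec(current_orientation())
arm.movej(np.array([-1.0,0.0,-0.3,1.2,0,0.5])) if 0 else arm.move_pose(E+zp*.1-.25*yp-.08*np.array([1,0,0]),current_orientation())
s=shot("side"); cv2.imwrite("pics/fin.png",cv2.resize(s["color"][100:190,230:340,::-1],None,fx=6,fy=6,interpolation=cv2.INTER_CUBIC)); print(current_clock())
```

```text
0.08506444059347178
-0.0 [0.2 0.6 2.4]
-0.002 [0.  0.2 0.5]
-0.004 [-0.1  0.   1.5]
-0.006 [-0.2 -0.1  1.2]
-0.008 [0.  0.5 1.9]
-0.01 [ 1.7 -0.3  3.8]
-6.938893903907228e-18 37.8917
39.05
```

View pics/fin.png

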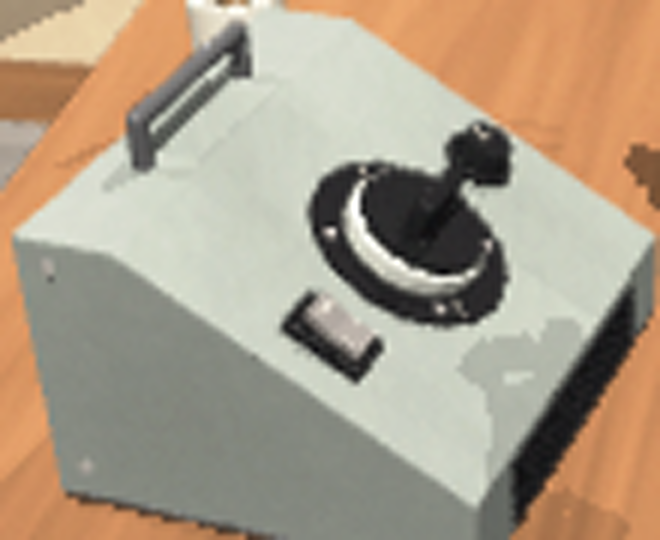

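The cartridge sits seated with its bar across the deck. The rocker at (340,325) still has its raised end up, because I stopped on a noise trigger just as contact began. I press deeper.

Run:
```python
from h import *
F=np.load("F.npy"); E=F+.1065*yp+.016*xp
arm.move_straight(E+zp*.06,.2); arm.sleep(.1); f0=np.mean([current_force() for _ in range(4)],0)
arm.move_straight(E-zp*.006,.1); k=-.006
while k>-.022:
    k-=.001; arm.move_straight(E+zp*k,.03); f=np.mean([lf(f0) for _ in range(3)],0); print(round(k,4),f.round(1))
    if f[2]>16: break
arm.move_straight(E+zp*.06,.15)
arm.move_pose(E+zp*.1-.25*yp-.08*np.array([1,0,0]),current_orientation()); 
a=cv2.imread("pics/fin.png"); s=shot("side"); b=cv2.resize(s["color"][100:190,230:340,::-1],None,fx=6,fy=6,interpolation=cv2.INTER_CUBIC); cv2.imwrite("pics/fin2.png",b)
r=np.s_[270:400:6,270:400:6]; d=cv2.absdiff(a,b).max(2); ys,xs=np.where(d>60); print("changed px",len(xs),np.median(xs),np.median(ys),np.percentile(xs,[5,95]),np.percentile(ys,[5,95])); print(current_clock())
g=s["color"].max(2)
g0=cv2.resize(a,(110,90),interpolation=cv2.INTER_AREA).max(2)
print(g0[46:64,46:66]);print(g[146:164,276:296])
```

```text
-0.007 [-0.2  0.3 -0.3]
-0.008 [ 0.1  0.3 -0.3]
-0.009 [ 0.4 -1.1 -1.2]
-0.01 [0.4 0.7 0.3]
-0.011 [0.6 0.4 2.6]
-0.012 [3.2 0.1 2.7]
-0.013 [4.  0.2 4. ]
-0.014 [3.3 0.9 3.6]
-0.015 [3.8 0.  4.4]
-0.016 [3.  0.9 9.6]
-0.017 [ 1.2  0.6 20.3]
changed px 806 349.0 327.0 [302. 374.] [298. 355.]
46.1
[[210 211 211 212 211 209 208 208 210 211 180  76  43  42  43  36  48 100
  154 183]
 [211 211 210 210 210 206 206 206 209 211 210 182 100  43  42  42  37  42
   67  98]
 [212 211 211 212 198 147 165 183 199 208 209 209 186 100  42  41  41  36
   36  44]
 [212 212 214 201 134  67 101 178 190 198 208 210 210 186 100  44  39  34
   36  36]
 [213 215 204 133  65  56 141 189 225 207 194 207 212 210 188 128  68  38
   33  33]
 [212 208 162  67  50 132 180 210 227 187 180 193 209 211 210 202 186 128
   68  38]
 [207 164  79  36  67 131 183 192 189 179 176 181 200 211 211 210 211 203
  185 127]
 [198 104  42  38  55 103 135 170 178 178 178 183 194 216 206 208 210 211
  209 198]
 [167  55  47  66  40  50 101 136 167 178 184 189 191 196 192 199 210 210
  210 210]
 [175 103  42  38  45  34  58 101 135
[... 1559 characters left out ...]
 133 211
  209 208]
 [208 204 134  39  36  49  67  51  98 130 140 161 187 220 138  54  63 145
  212 210]
 [214 212 205 171 100  31  32  54  39  50  88 139 129 142  67  26  39  83
  214 211]
 [215 212 213 209 203 131  29  32  35  30  36  53  60  75  30  25  48  83
  212 214]
 [214 212 213 212 214 206 168  65  32  26  53  32  23  27  23  49  73 199
  210 209]
 [214 214 214 214 214 214 206 170  95  32  36  50  27  29  43  61 171 207
  207 208]
 [198 213 214 216 215 214 211 207 174 130  41  36  50  62  40  96 206 207
  206 208]
 [148 182 215 217 214 214 212 213 205 177 169  96  32  33  80 201 209 211
  209 208]
 [139 145 168 200 216 213 212 212 213 207 180 173 130  75 203 212 210 210
  211 211]]
```

Run:
```python
from h import *
a=cv2.imread("pics/side0.png"); s=shot("side"); b=s["color"][:,:,::-1]
d=(cv2.absdiff(a,np.ascontiguousarray(b)).max(2)>60).astype(np.uint8); n,l,st,ce=cv2.connectedComponentsWithStats(cv2.morphologyEx(d,cv2.MORPH_CLOSE,np.ones((5,5))))
for i in range(1,n):
    if st[i,4]>25 and st[i,0]<400: print(st[i])
arm.finish_job(); print(current_clock())
```

```text
[  334     0   189   203 14636]
[ 346   32   48   64 1382]
[386 208  62  21 636]
[283 245  31  35 807]
[ 282  292   36   41 1026]
the job is handed in; nothing more can be done
the job is handed in; nothing more can be done
```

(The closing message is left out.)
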